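# Take the cover off the switch box and stand it in the rack

### The arm

A 6-joint arm with a two-finger parallel gripper is mounted at the origin on the work surface. World frame = base frame: x ahead of the robot, y to its left, z up, the work surface at z = 0. Lengths are in m, angles in rad, forces in N, time in s.
With the tool pointing down it reaches from about 0.375 to 0.75 m from the base axis. Payload 9 kg.
Tool frame: the origin (TCP) lies between the finger pads; the fingertips stand 19 mm ahead of it and the grasp point (between the pads) is the TCP (ctrl.nose_length is the distance from the TCP to the fingertips, in m); z points along the fingers, y is the line along which they close (so a half turn about z gives the same grasp; the last joint's range is limited). The gripper opens to 85 mm and grips with 20 to 120 N. Pads are 22 mm wide; open, the fingers measure 114 mm over their backs; the gripper's body (76 mm by 85 mm) begins 54 mm behind the grasp point. The pads swing forward as they close: fully open they stand 13 mm farther back than shut.
Start: joints at [1.116, 0.104, 0.097, 1.564, 0, 1.353], TCP at [0.141, 0.583, 0.25] pointing down, gripper open.
Joint ranges: [-2.99, 2.99], [-0.84, 1.86], [-1.1, 1.16], [-1.84, 2.11], [-1.51, 1.56], [-3.14, 3.14]. Speed limits (rad/s): [2.22, 2.22, 2.57, 3.14, 3.14, 3.14].

### API

Orientations are given as a 3x3 rotation matrix whose columns are the frame's x, y, z axes.
In Python, from cell import ctrl gives the robot as it stands.
- The arm moves only by the shell command python3 -m jog 'ROWS' [FORCE]. ROWS is JSON, a list of rows, each a list of 5 numbers: the finger opening in m, from 0 to 0.0854, then the shift along the tool's x, y, z in m, then the turn about the tool's z in degrees. In form: [[grip, x, y, z, spin], ...]. A call has 1 to 12 rows; each row shifts and turns the commanded pose from where the row before left it, along the tool's axes as they then stand; what a row does not reach is not made up. A row lasts 1/12 s, in which the tool goes at most 41.7 mm and 7.16 degrees, less where a joint would pass 70% of its speed; a pose out of reach is approached as far as the arm can. A call with a gripper value outside its range is refused whole. The fingers move at their own pace and stop on an object; FORCE is the grip in N (left out, the last holds). Time passes only in rows, so rows that do not move let the fingers close. It gives the time, the measured TCP pose, the force, the opening and the grip force at its end, in the units of the state.
- ctrl.get_state(): the state, without advancing time (a new reading comes with each control period).
- ctrl.read_camera(name): name is "scene" or "top" or "wrist"; returns a dict with "image" (480x640x3 uint8, red, green, blue), "fx", "fy", "cx", "cy" (pixels), "eye" and "orientation" of the camera in the world. Camera axes: x right, y up, looking along -z (the intrinsics and any distortion apply to the point x, -y, -z); pixel columns grow to the right and rows downward; lengths in m; the calibration is good to about 2 mm. The wrist camera is an equidistant fisheye: a pixel r from the principal point sees the ray r / f radians off the axis. A picture is of the moment at which its call begins. There is no depth.
- ctrl.sign_off(): hands the job in; it is judged then, once.
The state is a dict: "time_s": time; "q": joint angles; "dq": joint speeds; "effort": joint torques, N m; "tcp_pos": TCP position; "eef_rot": TCP orientation; "wrist_force": force on the tool from outside, world axes, zero at the start; "moment": the same for the moment, N m; "gripper_width": finger opening in m; "finger_force": force on a finger pad.
Only numpy, scipy, OpenCV 4.12 (cv2) and the standard library are available. Lean on these libraries where they do the work, as an engineer would, in place of code of your own. Each camera call takes 0.05 s, during which the arm holds its last target. There are 200 camera calls.

### The job

The leaning switch box on the bench has its cover plate hanging loose on two pins. Take the cover off and stand it upright, tab uppermost, in the one empty slot of the wooden rack: how deep that slot is cannot be seen, so lower the cover gently until you feel it stand on the stop at the bottom, and only then let go of it. Leave the two plates already in the rack, the mug and the screwdriver as they are.

Things in the scene. Friction and masses are not known exactly. Their poses are not given: they have to be found in the camera images.
- cover: Aluminium plate 6 mm thick, about 280 g: panel 100 wide, 110 high, plus a tab 44 wide, 45 high amid its top edge (155 in all). Origin: middle of lower edge, mid thickness; z up the plate to the tab, y width, x thickness (out of the box's face at first). Starts on the box, leaning back 25 deg. Two 9 mm holes (y +-34, z 55) sit on pins. Only the tab is free in front and behind.
- box: Grey switch box, fixed, on a 120 x 110 mm foot. Origin: centre of foot's underside; x out of its front, y width, z up. Its open face, 100 wide, 110 high, leans back 25 deg: outward normal [0.906, 0, 0.423], upward [-0.423, 0, 0.906]. Two 6 mm pins square to the face end 12 mm from it, 6 beyond the cover, which comes off along the normal. A 12 mm ledge lies under the cover's lower edge.
- seat (a point): On the box: where the cover's origin is when the cover is seated on the face. Axes as the box's.
- rack: Hardwood rack, fixed, 134 (x) by 136 (y) by 60 mm high. Origin: centre of its underside, z up. Three slots 10 mm wide (x) and 112 mm long (y), closed at both ends, at x = -36, 0 and +36 mm; their wooden floor is 8 mm above the bench. Two hold dark plates, one is empty.
- stop: Adjustable stop down in the empty slot, out of sight. Origin: on the slot's wooden floor (52 mm below the rack's top) at the middle of the empty slot; x across the slot, y along it, z up. Its flat top, 8 x 80 mm, is 8 to 26 mm above this origin: set differently every time and not readable. Its rubber buffer gives 5 mm at 25 N.
- plate_a: Dark steel plate, 90 mm wide, 85 mm high, 6 mm thick, standing loose on edge in a slot of the rack, its top 33 mm above the rack's. Origin: middle of its lower edge; y along its width, z up. To be left alone.
- plate_b: A second plate like plate_a in another slot. To be left alone.
- mug: White mug, 80 mm across, 95 mm high, origin at the centre of its underside. To be left alone.
- driver: Screwdriver with a black handle, 200 mm long, lying on the bench. To be left alone.
Mind the look-alikes: they are no part of the job. There is more than one size of the cover; the job needs the middle-sized.

How it is judged:
On the way, in this order (a step that is already met when the one before it is completed fails the run):
1. the cover is off the box (over 60 mm from its seat), held in the fingers (distance between cover and seat above 0.06 m and contact force between the fingers and cover above 0.5 N), for 0.1 s.
2. the cover stands upright on the stop in the empty slot while the fingers still hold it (contact force between the fingers and cover above 0.5 N and angle between cover's own z axis and vertical below 0.2 rad and angle between the x axis of cover and the x axis of stop, either way round below 0.2 rad and x of cover in the frame of stop between -0.008 and 0.008 m and y of cover in the frame of stop between -0.012 and 0.012 m and z of cover in the frame of stop between 0 and 0.032 m and contact force between cover and stop above 0.3 N), for 0.1 s.
At the end, for the whole second after the job is handed in: The cover is at rest and released in the empty slot, tab up, within 0.2 rad of upright and of the slot's line, within 8 mm across and 12 mm along of its middle, its lower edge on the stop (over 0.3 N); plates within 25 mm, mug and screwdriver within 30 mm of their starts (angle between cover's own z axis and vertical below 0.2 rad and angle between the x axis of cover and the x axis of stop, either way round below 0.2 rad and x of cover in the frame of stop between -0.008 and 0.008 m and y of cover in the frame of stop between -0.012 and 0.012 m and z of cover in the frame of stop between 0 and 0.032 m and contact force between cover and stop above 0.3 N and linear speed of cover below 0.02 m/s and contact force between the fingers and cover below 0.01 N and distance of each of plate_a, plate_b from where it was at the start of the episode below 0.025 m and distance of each of mug, driver from where it was at the start of the episode below 0.03 m); the robot touches nothing.
It fails at once if the cover is pressed or dropped on the stop with more than 25 N (contact force between cover and stop above 25 N).
It fails at once if the cover is forced against the rack with more than 35 N (contact force between cover and rack above 35 N).
It fails at once if a plate already in the rack is moved by more than 25 mm (distance of any of plate_a, plate_b from where it was at the start of the episode above 0.025 m).
It fails at once if the mug or the screwdriver is moved by more than 30 mm (distance of any of mug, driver from where it was at the start of the episode above 0.03 m).
It also fails if it takes over 50 s, if anything falls off the work surface, if the arm or the gripper's body presses on something with over 40 N, if the wrist force passes 120 N, or if a joint passes its speed limit or range.

## Working session

There is one attempt and no reset: what is moved stays moved. The work goes in short steps, Python scripts to look and compute and a shell command to move; the robot and the scene stay as the last step left them, time stands still between calls to the robot, and variables do not carry over. Pictures are saved under pics/ and viewed, at most 10 in all, crops included, and the job is handed in when it is done.

```bash
mkdir -p pics; ls; python3 - <<'E'
from cell import ctrl
import cv2
for n in ("scene","top"):
    c=ctrl.read_camera(n); cv2.imwrite(f"pics/{n}0.png",c["image"][:,:,::-1])
    print(n,[c[k] for k in("fx","fy","cx","cy")],c["eye"],c["orientation"], [k for k in c])
s=ctrl.get_state(); print(s)
E
```

```text
pics
scene [533.1175778839413, 533.1175778839413, 325.20762156809263, 236.46099751926639] [ 1.15926775 -0.12853057  0.75990766] [[ 0.38654373 -0.68479074  0.6177747 ]
 [ 0.92226547  0.28934566 -0.25633084]
 [-0.00321744  0.66883535  0.74340361]] ['image', 'fx', 'fy', 'cx', 'cy', 'eye', 'orientation']
top [481.8264370753505, 481.8264370753505, 328.5222715663051, 242.12997562246295] [0.45373979 0.10440194 0.9273961 ] [[-0.01885653  0.98396247 -0.17737612]
 [-0.9995882  -0.02239111 -0.01794634]
 [-0.02163018  0.17696467  0.98397949]] ['image', 'fx', 'fy', 'cx', 'cy', 'eye', 'orientation']
{'time_s': 0.1, 'q': array([ 1.11629254e+00,  1.04644695e-01,  9.65403180e-02,  1.56391977e+00,
       -3.31975035e-05,  1.35312410e+00]), 'dq': array([ 0.00086257, -0.00096651,  0.00073558, -0.00023456,  0.00012238,
        0.00052344]), 'effort': array([ 7.21123506e-03, -5.58208394e+01,  5.04718709e+01,  1.32727987e-02,
       -2.68014164e-04, -1.00916506e-05]), 'tcp_pos': array([0.14062822, 0.58298958, 0.24959339]), 'eef_rot': array([[-9.72086190e-01,  2.34623484e-01, -5.09203917e-04],
       [ 2.34623921e-01,  9.72085576e-01, -1.11774043e-03],
       [ 2.32741628e-04, -1.20601146e-03, -9.99999246e-01]]), 'wrist_force': array([ 0.45790511, -0.14092928,  0.846038  ]), 'moment': array([ 0.01816206, -0.0175515 , -0.01249396]), 'finger_force': 0.0, 'gripper_width': 0.08533599634153384}
```

View pics/scene0.png

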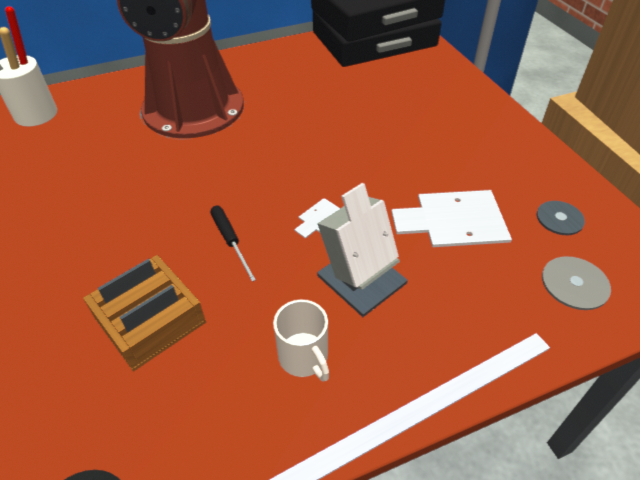

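View pics/top0.png

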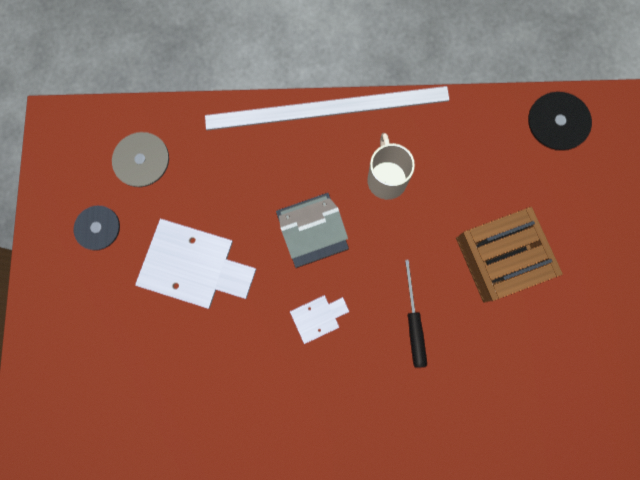

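The scene shows three tabbed plates: a large one lying flat (top 185,262), a small one lying flat (top 318,318), and one on the pins of the leaning box (top 312,215; scene 362,240). The one on the box is the middle size, so it is the cover. I'll confirm that in crops and read the corners off them.

```bash
python3 - <<'E'
import cv2,numpy as np
a=cv2.imread("pics/scene0.png");b=cv2.imread("pics/top0.png")
def crop(i,x,y,w,h,s,n):
    c=cv2.resize(i[y:y+h,x:x+w],None,fx=s,fy=s,interpolation=cv2.INTER_CUBIC)
    for k in range(0,w,10):
        cv2.line(c,(k*s,0),(k*s,8 if k%50 else 18),(0,255,0),1)
        if (x+k)%20==0: cv2.putText(c,str(x+k),(k*s,20),0,.35,(0,255,0),1)
    for k in range(0,h,10):
        cv2.line(c,(0,k*s),(8,k*s),(0,255,0),1)
        if (y+k)%20==0: cv2.putText(c,str(y+k),(8,k*s+4),0,.35,(0,255,0),1)
    return c
L=crop(a,310,180,100,140,4,0);R=crop(b,270,180,90,90,4,0)
def pad(c,w,h):
    o=np.zeros((h,w,3),np.uint8);o[:c.shape[0],:c.shape[1]]=c;return o
cv2.imwrite("pics/boxc.png",np.hstack([pad(L,405,565),pad(R,395,565)]))
L=crop(a,80,250,130,120,3,0);R=crop(b,450,200,120,110,3,0)
cv2.imwrite("pics/rackc.png",np.hstack([pad(L,400,370),pad(R,400,370)]))
E
```

```text
(no output)
```

View pics/boxc.png

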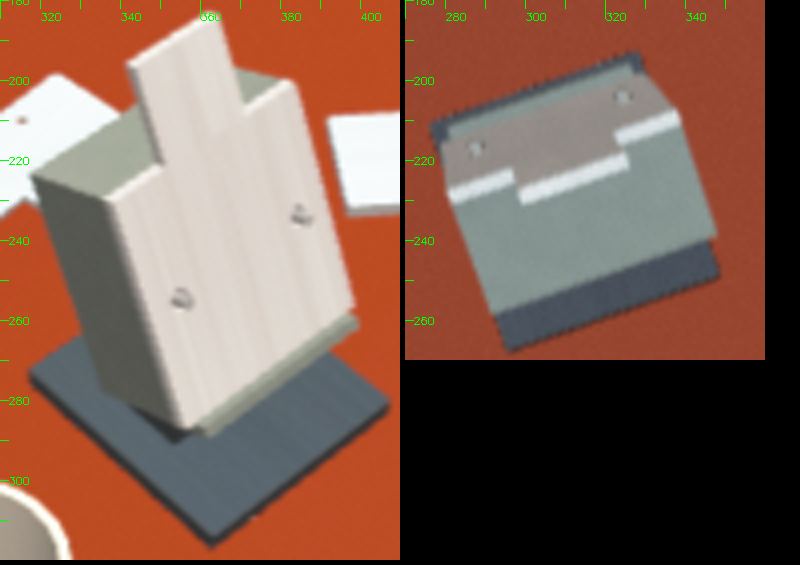

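View pics/rackc.png

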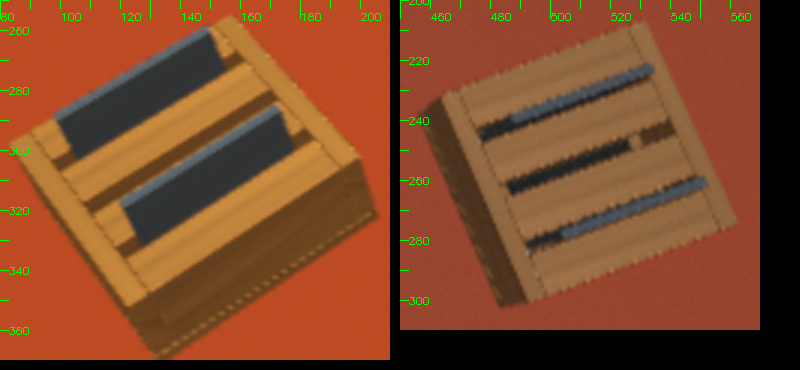

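Middle size is confirmed: the cover on the box has both holes on the pins (top crop 289,217 and 324,204), with its tab top at scene (343,197)-(364,183). The rack's empty slot is the middle one, from top (486,263) to (541,242). The dark plates stand in the outer two. Next I fit the poses.

```bash
cat > fit.py <<'E'
import numpy as np
from scipy.optimize import least_squares
from cell import ctrl
K={n:ctrl.read_camera(n) for n in("scene","top")}
def proj(c,P):
    p=(np.atleast_2d(P)-c["eye"])@np.array(c["orientation"])
    return np.c_[c["cx"]+c["fx"]*p[:,0]/-p[:,2],c["cy"]+c["fy"]*p[:,1]/p[:,2]]
Rz=lambda a:np.array([[np.cos(a),-np.sin(a),0],[np.sin(a),np.cos(a),0],[0,0,1]])
def fit(obs,pose,x0):
    f=lambda x:np.concatenate([(proj(K[n],pose(x,np.array(L)))-px).ravel() for n,L,px in obs])
    r=least_squares(f,x0,loss="soft_l1");return r.x,f(r.x).reshape(-1,2)
E
python3 - <<'E'
from fit import *
np.set_printoptions(precision=4,suppress=True)
t=np.radians(25);Ry=np.array([[np.cos(t),0,-np.sin(t)],[0,1,0],[np.sin(t),0,np.cos(t)]])
h=.003
# box front faces +x side, viewed in scene (from +x): left in image = -y
cs=[[h,-.022,.155],[h,.022,.155],[h,-.05,.11],[h,.05,.11],[h,.05,0],[h,-.05,0]]
ps=[[343,197],[363.8,183],[337.5,230],[383.8,200.8],[398.5,257],[355.8,287.5]]
# top: left = +y
ct=[[h,.022,.155],[h,-.022,.155],[h,.05,.11],[h,-.05,.11]]
pt=[[298.3,227.5],[325,218.8],[280.5,227.5],[338.3,208]]
pose=lambda x,L:x[:3]+L@(Rz(x[3])@Ry).T
for obs in ([("scene",cs,ps),("top",ct,pt)],[("scene",cs,ps)],[("top",ct,pt)]):
  for y0 in(.3,-.3):
    x,r=fit(obs,pose,[.55,.15,.05,y0]);print("cover",x,np.degrees(x[3]),"rms",np.sqrt((r**2).mean()))
print(r)
# foot, underside corners seen from top
f=lambda x,L:np.r_[x[:2],0]+L@Rz(x[2]).T
z=.008
for z in(.004,.008,.012):
  x,r=fit([("top",[[.06,.055,z],[.06,-.055,z],[-.06,-.055,z],[-.06,.055,z]],[[276.3,211.8],[328,193],[348.5,249.3],[296.3,268]]),("scene",[[.06,.055,z],[.06,-.055,z],[-.06,-.055,z]],[[407,280.8],[363,315],[317,273.8]])],f,[.5,.15,.3]);print("foot",z,x,np.degrees(x[2]),np.sqrt((r**2).mean()))
H=.06
x,r=fit([("top",[[.067,.068,H],[.067,-.068,H],[-.067,-.068,H],[-.067,.068,H],[0,.056,H],[0,-.056,H]],[[464.3,231.7],[531.7,207.3],[562.7,274],[493.3,300.7],[486,263.3],[540.7,241.7]]),("scene",[[.067,.068,H],[.067,-.068,H],[-.067,-.068,H],[-.067,.068,H]],[[200.7,301.7],[122.3,351.7],[82.7,299],[156.7,255]])],f,[.45,-.25,.3]);print("rack",x,np.degrees(x[2]));print(r)
E
```

```text
cover [0.6768 0.1637 0.0522 0.3146] 18.027908891220715 rms 0.47051501368682075
cover [0.6768 0.1637 0.0522 0.3146] 18.02790830199384 rms 0.47051501215750435
cover [0.6809 0.1623 0.057  0.3165] 18.133296495035417 rms 0.3326442117069774
cover [0.6809 0.1623 0.057  0.3165] 18.133296502381985 rms 0.3326442116778802
cover [0.6758 0.1623 0.0554 0.3077] 17.630469160268074 rms 0.10542208780742075
cover [0.6758 0.1623 0.0554 0.3077] 17.630469181245935 rms 0.10542208782332856
[[-0.0597  0.1168]
 [ 0.1128 -0.193 ]
 [ 0.0063 -0.0466]
 [-0.0619  0.1254]]
foot 0.004 [0.6453 0.1535 0.3311] 18.97029101281589 0.592259104041924
foot 0.008 [0.6458 0.1529 0.3329] 19.071657216521896 1.0096633848098524
foot 0.012 [0.6457 0.1525 0.3346] 19.170055529163754 1.5943233935526322
rack [ 0.5845 -0.2118  0.3382] 19.377024700539184
[[-1.4545 -0.6663]
 [-0.3991 -1.9175]
 [ 0.227  -0.6585]
 [-0.4736 -0.5596]
 [-2.216  -0.5019]
 [ 0.1284 -0.4901]
 [-1.6219 -1.7039]
 [-0.9674 -0.9361]
 [-1.402  -2.9763]
 [-0.6559 -2.4307]]
```

```bash
python3 -m jog '[[0.085,0,0,-0.01,-6.3],[0.085,0,0,-0.01,-6.3],[0.085,0,0,-0.01,-6.3],[0.085,0,0,-0.01,-6.3],[0.085,0,0,-0.01,-6.4]]'; python3 -m jog '[[0.085,-0.0145,-0.0256,0,0],[0.085,-0.0145,-0.0256,0,0],[0.085,-0.0145,-0.0256,0,0],[0.085,-0.0145,-0.0256,0,0],[0.085,-0.0145,-0.0256,0,0],[0.085,-0.0145,-0.0256,0,0],[0.085,-0.0145,-0.0256,0,0],[0.085,-0.0145,-0.0256,0,0],[0.085,-0.0145,-0.0256,0,0],[0.085,-0.0145,-0.0256,0,0],[0.085,-0.0145,-0.0256,0,0]]';  python3 -m jog '[[0.085,-0.0145,-0.0256,0,0],[0.085,-0.0145,-0.0256,0,0],[0.085,-0.0145,-0.0256,0,0],[0.085,-0.0145,-0.0256,0,0],[0.085,-0.0145,-0.0256,0,0],[0.085,-0.0145,-0.0256,0,0],[0.085,-0.0145,-0.0256,0,0],[0.085,-0.0145,-0.0256,0,0],[0.085,-0.0145,-0.0256,0,0],[0.085,-0.0145,-0.0256,0,0],[0.085,-0.0145,-0.0256,0,0],[0.085,0,0,0,0]]'
python3 - <<'E'
from cell import ctrl
import cv2
c=ctrl.read_camera("wrist");cv2.imwrite("pics/wrist1.png",c["image"][:,:,::-1])
print([c[k] for k in("fx","fy","cx","cy")],c["eye"],c["orientation"]);print(ctrl.get_state()["tcp_pos"])
E
```

```text
time_s: 0.62
tcp_pos: [0.1407, 0.5832, 0.3006]
eef_rot: [[-0.949, -0.315, -0.0], [-0.315, 0.949, -0.0], [0.0, -0.0, -1.0]]
wrist_force: [-0.3, -0.5, -0.1]
gripper_width: 0.0851
finger_force: 0.0
time_s: 1.53
tcp_pos: [0.3804, 0.3637, 0.3002]
eef_rot: [[-0.951, -0.31, 0.0], [-0.31, 0.951, 0.0], [-0.0, 0.0, -1.0]]
wrist_force: [0.5, 0.9, 0.0]
gripper_width: 0.085
finger_force: 0.0
time_s: 2.53
tcp_pos: [0.6212, 0.1426, 0.2985]
eef_rot: [[-0.952, -0.306, -0.001], [-0.306, 0.952, -0.001], [0.001, -0.001, -1.0]]
wrist_force: [0.1, 0.4, -0.3]
gripper_width: 0.0847
finger_force: 0.0
[371.64829954431775, 371.64829954431775, 318.99570697134556, 235.0932649410561] [0.54668928 0.11865321 0.42249162] [[-0.3065479  -0.90581286 -0.29245761]
 [ 0.95185171 -0.29255487 -0.09159678]
 [-0.00259036 -0.30645507  0.9518816 ]]
[0.61968614 0.14432743 0.2988819 ]
```

View pics/wrist1.png

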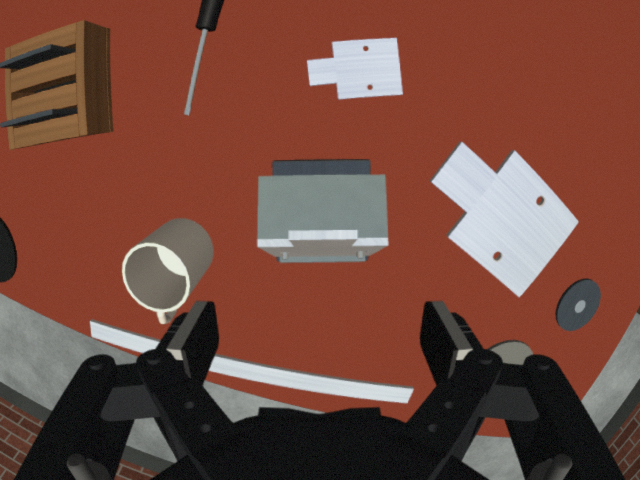

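The wrist view shows the tab top band at (289..357, 231..241), centred at column 323, with the shoulders at (258,246) and (388,246). The fingers are centred at about column 319. I'll add these points to the fit.

```bash
cat >> fit.py <<'E'
def projw(c,P):
    p=(np.atleast_2d(P)-c["eye"])@np.array(c["orientation"]);v=np.c_[p[:,0],-p[:,1],-p[:,2]]
    rho=np.hypot(v[:,0],v[:,1]);th=np.arctan2(rho,v[:,2])
    return np.c_[c["cx"]+c["fx"]*th*v[:,0]/rho,c["cy"]+c["fy"]*th*v[:,1]/rho]
def gproj(n,P): return projw(K[n],P) if n[0]=="w" else proj(K[n],P)
def fit(obs,pose,x0,shift=()):
    f=lambda x:np.concatenate([(gproj(n,pose(x,np.array(L)))-px).ravel() for n,L,px in obs])
    r=least_squares(f,x0,loss="soft_l1");return r.x,f(r.x).reshape(-1,2)
t=np.radians(25);Ry=np.array([[np.cos(t),0,-np.sin(t)],[0,1,0],[np.sin(t),0,np.cos(t)]])
E
python3 - <<'E'
from fit import *
np.set_printoptions(precision=4,suppress=True)
K["wrist"]=ctrl.read_camera("wrist")
h=.003
cs=[[h,-.022,.155],[h,.022,.155],[h,-.05,.11],[h,.05,.11],[h,.05,0],[h,-.05,0]]
ps=[[343,197],[363.8,183],[337.5,230],[383.8,200.8],[398.5,257],[355.8,287.5]]
ct=[[h,.022,.155],[h,-.022,.155],[h,.05,.11],[h,-.05,.11]]
pt=[[298.3,227.5],[325,218.8],[280.5,227.5],[338.3,208]]
cw=[[-h,-.022,.155],[-h,.022,.155],[h,-.022,.155],[h,.022,.155],[h,-.05,.11],[h,.05,.11]]
pw=[[289,231],[357,231],[289,241],[357,240],[258,246.5],[388,246]]
pose=lambda x,L:x[:3]+L@(Rz(x[3])@Ry).T
S=("scene",cs,ps);T=("top",ct,pt);W=("wrist",cw,pw)
for obs in ([S,T,W],[W],[T,W]):
    x,r=fit(obs,pose,[.67,.16,.05,.3]);print("cover",x,np.degrees(x[3]),"rms",np.sqrt((r**2).mean()));print("grip",pose(x,np.array([0,0,.143])))
st=ctrl.get_state();g=pose(x,np.array([0,0,.143]))
print(st["eef_rot"].T@(g-st["tcp_pos"]))
# rack
f=lambda x,L:np.r_[x[:2],0]+L@Rz(x[2]).T
E
```

```text
cover [0.6768 0.167  0.0517 0.3119] 17.86815378861958 rms 1.348455126946306
grip [0.6192 0.1485 0.1813]
cover [0.6754 0.1679 0.0558 0.3221] 18.45420099123681 rms 0.2994729647142731
grip [0.618  0.1488 0.1854]
cover [0.6753 0.1675 0.0562 0.3188] 18.265949331888095 rms 1.3418096212791681
grip [0.6179 0.1485 0.1858]
[-0.0005  0.0015  0.1145]
```

```bash
python3 -m jog '[[0.085,0,0.0015,-0,0],[0.085,0,0,0.02,0],[0.085,0,0,0.02,0],[0.085,0,0,0.02,0],[0.085,0,0,0.02,0],[0.085,0,0,0.012,0],[0.085,0,0,0.012,0],[0.085,0,0,0.008,0],[0.085,0,0,0,0],[0.085,0,0,0,0]]' 30;python3 - <<'E'
from cell import ctrl
import cv2
c=ctrl.read_camera("wrist");cv2.imwrite("pics/wrist2.png",c["image"][:,:,::-1])
print(ctrl.get_state()["tcp_pos"])
E
```

```text
time_s: 3.57
tcp_pos: [0.618, 0.1481, 0.1887]
eef_rot: [[-0.951, -0.31, 0.0], [-0.31, 0.951, 0.0], [-0.0, -0.0, -1.0]]
wrist_force: [-0.6, -0.4, 0.2]
gripper_width: 0.0849
finger_force: 0.0
[0.61834144 0.14800018 0.18936562]
```

View pics/wrist2.png

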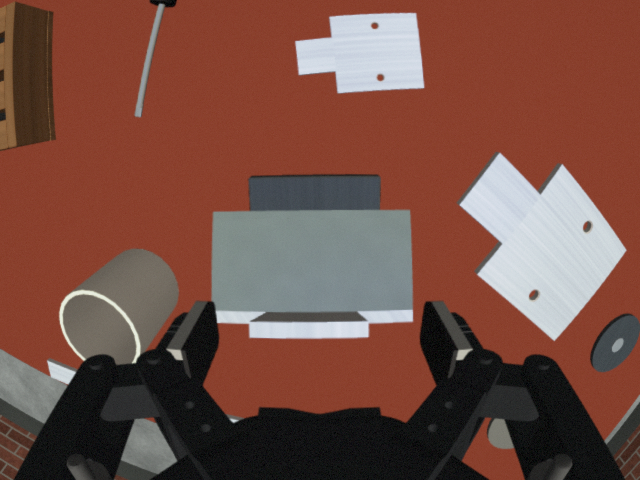

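The tab top is centred at (309,330) and the fingers at column 318, so the tool should shift about 3 mm in -y. Then I close.

```bash
python3 -m jog '[[0.085,0,-0.003,0.002,0],[0.05,0,0,0,0],[0.04,0,0,0,0],[0.04,0,0,0,0],[0.04,0,0,0,0],[0.04,0,0,0,0],[0.04,0,0,0,0],[0.04,0,0,0,0]]' 30
```

```text
time_s: 4.28
tcp_pos: [0.6191, 0.145, 0.1868]
eef_rot: [[-0.951, -0.31, 0.001], [-0.31, 0.951, -0.0], [-0.001, -0.0, -1.0]]
wrist_force: [-0.7, -1.8, 4.2]
gripper_width: 0.0434
finger_force: 30.8
```

```bash
python3 -m jog '[[0.04,-0.0045,0,-0.0021,0],[0.04,-0.0045,0,-0.0021,0],[0.04,-0.0045,0,-0.0021,0],[0.04,-0.0045,0,-0.0021,0],[0.04,-0.0045,0,-0.0021,0],[0.04,-0.009,0,-0.006,0],[0.04,-0.009,0,-0.006,0],[0.04,-0.009,0,-0.01,0],[0.04,-0.009,0,-0.02,0],[0.04,0,0,-0.03,0],[0.04,0,0,-0.03,0],[0.04,0,0,0,0]]'
python3 - <<'E'
from cell import ctrl
import cv2,numpy as np
c=ctrl.read_camera("scene");d=ctrl.read_camera("wrist")
i=cv2.resize(c["image"][60:340,220:500,::-1],(600,600))
cv2.imwrite("pics/s3.png",i);cv2.imwrite("pics/wrist3.png",d["image"][:,:,::-1])
print(ctrl.get_state()["tcp_pos"])
E
```

```text
time_s: 5.28
tcp_pos: [0.6766, 0.1636, 0.3055]
eef_rot: [[-0.951, -0.31, 0.009], [-0.31, 0.951, 0.001], [-0.009, -0.002, -1.0]]
wrist_force: [1.1, -0.1, -1.4]
gripper_width: 0.0433
finger_force: 31.3
[0.6757339  0.16350486 0.29995203]
```

View pics/s3.png

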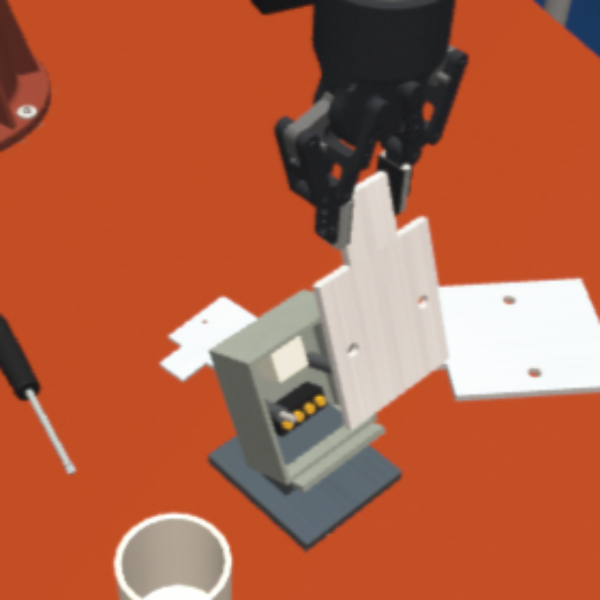

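```bash
python3 - <<'E'
from fit import *
np.set_printoptions(precision=4,suppress=True)
def Rp(t): return np.array([[np.cos(t),0,-np.sin(t)],[0,1,0],[np.sin(t),0,np.cos(t)]])
h=.003
cs=[[h,-.022,.155],[h,.022,.155],[h,-.05,.11],[h,.05,.11],[h,.05,0],[h,-.05,0]]
px=np.array([[357,186],[387,175],[318,290],[427,218],[448,362],[351,428]])/600*280+[220,60]
st=ctrl.get_state()
pose=lambda x,L:x[:3]+L@(Rz(x[3])@Rp(x[4])).T
x,r=fit([("scene",cs,px)],pose,[.7,.16,.2,.31,.2]);print(x,np.degrees(x[3:]));print(r);print(pose(x,np.array([0,0,.143])),st["tcp_pos"],st["wrist_force"])
f=lambda x,L:np.r_[x[:2],0]+L@Rz(x[2]).T
H=.06
T=("top",[[.067,.068,H],[.067,-.068,H],[-.067,-.068,H],[-.067,.068,H],[0,.056,H],[0,-.056,H]],[[464.3,231.7],[531.7,207.3],[562.7,274],[493.3,300.7],[486,263.3],[540.7,241.7]])
S=("scene",[[.067,.068,H],[.067,-.068,H],[-.067,-.068,H],[-.067,.068,H]],[[200.7,301.7],[122.3,351.7],[82.7,299],[156.7,255]])
for o in([T],[S]):
    x,r=fit(o,f,[.58,-.21,.33]);print("rack",x,np.degrees(x[2]));print(r)
E
```

```text
[0.7223 0.1819 0.1651 0.3249 0.3507] [18.615  20.0956]
[[-8.7375  8.3759]
 [ 0.3702 -0.401 ]
 [ 0.6126 -0.8053]
 [ 0.2755  0.3906]
 [ 0.3835 -2.3126]
 [-0.5087  0.5512]]
[0.6757 0.1662 0.2994] [0.6745 0.1633 0.2972] [-0.3208 -0.372  -3.6728]
rack [ 0.5831 -0.2127  0.3364] 19.271875727343172
[[-0.8581 -0.0465]
 [ 0.2683 -1.1848]
 [ 0.7963  0.1632]
 [ 0.0192  0.144 ]
 [-1.6646  0.1693]
 [ 0.7405  0.2761]]
rack [ 0.5892 -0.2108  0.3435] 19.678526920975386
[[-0.2154  0.0819]
 [ 0.5529  1.4552]
 [-0.5413 -0.6995]
 [ 0.1771 -0.6831]]
```

Cover is off and in the fingers (scene crop: panel corners (318,290), (427,218), (448,362), (351,428)), still tilted about 20° in the grip. A light push against the slot wall can turn it upright. First I carry it beside the rack, measuring the rack up close.

```bash
python3 -m jog '[[0.04,0.0102,-0.0273,0,-0.1],[0.04,0.0102,-0.0273,0,-0.1],[0.04,0.0102,-0.0273,0,-0.1],[0.04,0.0102,-0.0273,0,-0.1],[0.04,0.0102,-0.0273,0,-0.1],[0.04,0.0102,-0.0273,0,-0.1],[0.04,0.0102,-0.0273,0,-0.1],[0.04,0.0102,-0.0273,0,-0.1],[0.04,0.0102,-0.0273,0,-0.1],[0.04,0.0102,-0.0273,0,-0.1],[0.04,0.0102,-0.0273,0,-0.1],[0.04,0.0102,-0.0273,0,-0.1]]' 20; python3 -m jog '[[0.04,0,0,0,0],[0.04,0,0,0,0],[0.04,0,0,0,0]]'
python3 - <<'E'
from cell import ctrl
import cv2,numpy as np,pickle
c=ctrl.read_camera("wrist");s=ctrl.read_camera("scene");t=ctrl.read_camera("top");pickle.dump((c,s,t),open("v4.pkl","wb"))
cv2.imwrite("pics/w4.png",c["image"][:,:,::-1])
im=s["image"][120:390,60:330,::-1]
cv2.imwrite("pics/s4.png",cv2.resize(im,(540,540),interpolation=cv2.INTER_CUBIC))
a=cv2.resize(c["image"][:,:,::-1],(400,300));print(c["eye"],c["orientation"])
E
```

```text
time_s: 6.48
tcp_pos: [0.6622, -0.1875, 0.2967]
eef_rot: [[-0.944, -0.329, -0.002], [-0.329, 0.944, 0.001], [0.002, 0.002, -1.0]]
wrist_force: [1.1, 0.5, -1.6]
gripper_width: 0.0431
finger_force: 31.3
time_s: 6.73
tcp_pos: [0.6626, -0.1859, 0.2973]
eef_rot: [[-0.944, -0.329, -0.002], [-0.329, 0.944, 0.001], [0.001, 0.002, -1.0]]
wrist_force: [0.3, 0.6, -1.9]
gripper_width: 0.0433
finger_force: 31.3
[ 0.58881315 -0.21199683  0.42126567] [[-3.29691449e-01 -8.98710164e-01 -2.89177434e-01]
 [ 9.44088733e-01 -3.13807922e-01 -1.01099221e-01]
 [ 1.12728107e-04 -3.06340706e-01  9.51921929e-01]]
```

View pics/w4.png

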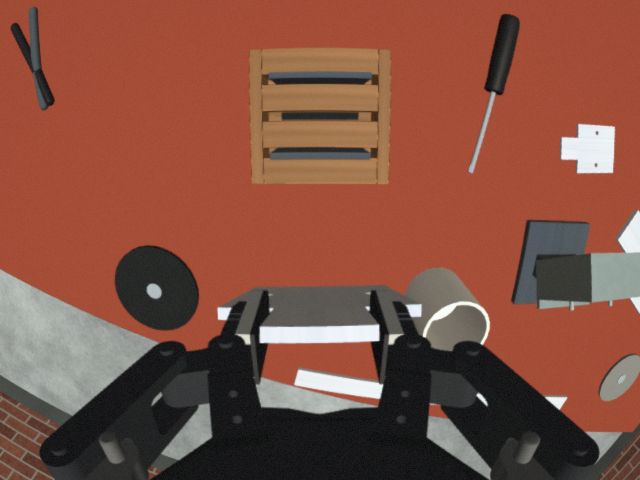

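```bash
python3 - <<'E'
from fit import *
import pickle
np.set_printoptions(precision=4,suppress=True)
c,s,t=pickle.load(open("v4.pkl","rb"));K["wrist"]=c
H=.06
f=lambda x,L:np.r_[x[:2],0]+L@Rz(x[2]).T
# image right=+y, up=-x
W=("wrist",[[-.067,-.068,H],[-.067,.068,H],[.067,.068,H],[.067,-.068,H],[0,-.056,H],[0,.056,H]],[[249,51],[391,51],[389.5,184],[250.5,184],[262,117],[379,116]])
x,r=fit([W],f,[.58,-.21,.33]);print("rack",x,np.degrees(x[2]));print(r)
def Rp(t): return np.array([[np.cos(t),0,-np.sin(t)],[0,1,0],[np.sin(t),0,np.cos(t)]])
st=ctrl.get_state();R=st["eef_rot"]
print(st["tcp_pos"],np.degrees(np.arctan2(-R[0,1],R[1,1])))
yaw=np.arctan2(-R[0,1],R[1,1])
for d in(0,5,10,15,20,25):
    for zc in (.14,.145):
        Q=Rz(yaw)@Rp(np.radians(d));P=lambda L:st["tcp_pos"]+(np.array(L)-[0,0,zc])@Q.T
        print(d,zc,projw(c,P([[-.003,-.022,.155],[-.003,.022,.155],[.003,.022,.155],[-.003,-.05,.0],[-.003,.05,0],[-.003,-.05,.11],[-.003,.05,.11]])).round(0).tolist())
E
cat > /dev/null
```

```text
rack [ 0.5851 -0.2119  0.3393] 19.440011980724595
[[ 0.2177 -0.9389]
 [-0.1272 -1.2497]
 [-0.708   0.4089]
 [ 1.6187  0.8073]
 [ 0.1422 -0.1289]
 [-0.5811  0.5768]]
[ 0.663  -0.1853  0.2988] 19.308667589356613
0 0.14 [[259.0, 347.0], [384.0, 347.0], [382.0, 360.0], [253.0, 224.0], [387.0, 224.0], [214.0, 290.0], [427.0, 289.0]]
0 0.145 [[260.0, 339.0], [382.0, 339.0], [380.0, 352.0], [254.0, 222.0], [386.0, 222.0], [217.0, 285.0], [424.0, 285.0]]
5 0.14 [[258.0, 343.0], [384.0, 343.0], [383.0, 358.0], [253.0, 240.0], [386.0, 240.0], [215.0, 294.0], [426.0, 294.0]]
5 0.145 [[260.0, 337.0], [382.0, 337.0], [381.0, 351.0], [255.0, 238.0], [385.0, 238.0], [217.0, 291.0], [424.0, 290.0]]
10 0.14 [[258.0, 340.0], [384.0, 340.0], [383.0, 355.0], [254.0, 256.0], [386.0, 255.0], [215.0, 299.0], [426.0, 299.0]]
10 0.145 [[260.0, 334.0], [382.0, 334.0], [381.0, 349.0], [255.0, 254.0], [385.0, 254.0], [218.0, 296.0], [423.0, 296.0]]
15 0.14 [[258.0, 336.0], [384.0, 336.0], [383.0, 352.0], [255.0, 271.0], [385.0, 271.0], [216.0, 305.0], [425.0, 304.0]]
15 0.145 [[260.0, 332.0], [382.0, 332.0], [381.0, 347.0], [256.0, 270.0], [384.0, 270.0], [218.0, 302.0], [422.0, 302.0]]
20 0.14 [[258.0, 332.0], [384.0, 332.0], [383.0, 348.0], [255.0, 287.0], [385.0, 287.0], [216.0, 310.0], [425.0, 310.0]]
20 0.145 [[260.0, 329.0], [382.0, 329.0], [381.0, 345.0], [256.0, 286.0], [384.0, 286.0], [219.0, 308.0], [422.0, 308.0]]
25 0.14 [[258.0, 329.0], [384.0, 328.0], [384.0, 345.0], [255.0, 303.0], [385.0, 303.0], [216.0, 315.0], [425.0, 315.0]]
25 0.145 [[260.0, 327.0], [381.0, 327.0], [381.0, 343.0], [256.0, 302.0], [384.0, 302.0], [219.0, 314.0], [422.0, 314.0]]
```

View pics/s4.png

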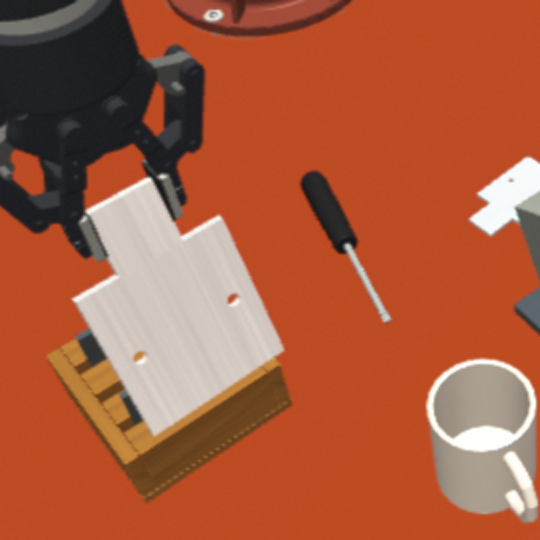

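Wrist view: the rack is centred at column 320 with its middle slot at row 117. The cover's lower edge is at row 287, which means a tilt of about 20°. Now I bring the lower edge above the slot.

```bash
python3 -m jog '[[0.04,0.0166,0,0,0],[0.04,0.0166,0,0,0],[0.04,0.0166,0,0,0],[0.04,0.0166,0,0,0],[0.04,0.0166,0.0015,0,0],[0.04,0.0166,0,0,0],[0.04,0.0166,0,0,0],[0.04,0.0168,0,0,0],[0.04,0,0,0.02,0],[0.04,0,0,0.02,0],[0.04,0,0,0.006,0],[0.04,0,0,0,0]]' 20; python3 -m jog '[[0.04,0,0,0,0],[0.04,0,0,0,0],[0.04,0,0,0,0],[0.04,0,0,0,0]]' 20
python3 - <<'E'
from fit import *
import cv2
np.set_printoptions(precision=4,suppress=True)
c=ctrl.read_camera("wrist");s=ctrl.read_camera("scene")
a=cv2.resize(c["image"][:,120:520,::-1],(400,480));b=cv2.resize(s["image"][150:390,40:240,::-1],(400,480),interpolation=cv2.INTER_CUBIC)
cv2.imwrite("pics/m5.png",np.hstack([a,b]))
st=ctrl.get_state();print(st["tcp_pos"],Rz(.3393).T@(st["tcp_pos"]-[.5851,-.2119,0]),st["wrist_force"],st["finger_force"])
E
```

```text
time_s: 7.98
tcp_pos: [0.5362, -0.2278, 0.251]
eef_rot: [[-0.944, -0.33, -0.002], [-0.33, 0.944, 0.002], [0.002, 0.003, -1.0]]
wrist_force: [-0.7, -0.0, -2.0]
gripper_width: 0.0436
finger_force: 31.2
time_s: 8.32
tcp_pos: [0.5373, -0.2289, 0.2538]
eef_rot: [[-0.944, -0.33, 0.001], [-0.33, 0.944, -0.001], [-0.001, -0.001, -1.0]]
wrist_force: [-0.7, -0.7, -2.5]
gripper_width: 0.0436
finger_force: 31.2
[ 0.5369 -0.2288  0.253 ] [-0.051   0.0001  0.253 ] [-0.2985  0.1952 -1.7304] 31.245886087417603
```

View pics/m5.png

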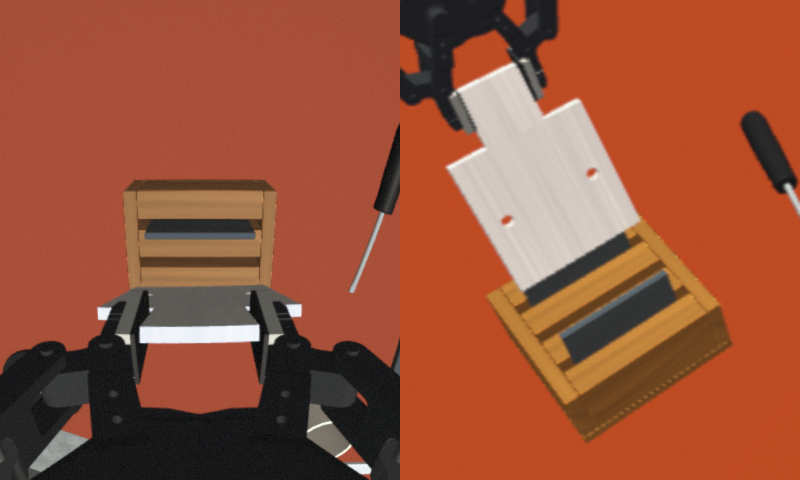

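```bash
python3 - <<'E'
from fit import *
np.set_printoptions(precision=4,suppress=True)
def Rp(t): return np.array([[np.cos(t),0,-np.sin(t)],[0,1,0],[np.sin(t),0,np.cos(t)]])
def ray(c,u,v,z):
    d=np.array(c["orientation"])@[(u-c["cx"])/c["fx"],-(v-c["cy"])/c["fy"],-1];return c["eye"]+d*(z-c["eye"][2])/d[2]
m=[ray(K["scene"],*p,.1165) for p in([101.5,296.5],[159,260])]
for rk in([.5892,-.2108,.3435],[.5851,-.2119,.3393]):
    print([Rz(rk[2]).T@(q-[rk[0],rk[1],0]) for q in m])
c=ctrl.read_camera("wrist");st=ctrl.get_state();R=st["eef_rot"];yaw=np.arctan2(-R[0,1],R[1,1])
for d in(18,20,22,24):
    Q=Rz(yaw)@Rp(np.radians(d));P=lambda L:st["tcp_pos"]+(np.array(L)-[0,0,.147])@Q.T
    print(d,projw(c,P([[-.003,0,.155],[.003,0,.155],[-.003,0,0]])).round(1).tolist(),proj(K["scene"],P([[.003,-.05,0],[.003,.05,0],[.003,-.022,.155],[.003,.05,.11]])).round(1).tolist())
E
```

```text
[array([ 0.0003, -0.0492,  0.1165]), array([-0.0036,  0.0497,  0.1165])]
[array([ 0.0047, -0.0495,  0.1165]), array([0.0005, 0.0494, 0.1165])]
18 [[319.9, 325.9], [319.9, 341.4], [319.7, 278.2]] [[99.4, 294.5], [158.7, 259.7], [67.7, 197.5], [129.8, 200.6]]
20 [[319.9, 325.1], [319.9, 340.8], [319.7, 284.7]] [[100.5, 295.8], [160.0, 260.7], [67.6, 197.4], [130.1, 200.8]]
22 [[319.9, 324.3], [319.9, 340.1], [319.7, 291.2]] [[101.5, 297.0], [161.3, 261.7], [67.5, 197.3], [130.4, 200.9]]
24 [[319.9, 323.6], [319.9, 339.4], [319.7, 297.7]] [[102.6, 298.1], [162.6, 262.6], [67.4, 197.1], [130.7, 201.0]]
```

```bash
python3 -m jog '[[0.04,-0.0015,0,0.012,0],[0.04,0,0,0.012,0],[0.04,0,0,0.012,0],[0.04,0,0,0.008,0],[0.04,0,0,0,0],[0.04,0,0,0,0]]'; for i in 1; do python3 -m jog '[[0.04,0,0,0.003,0],[0.04,0,0,0.003,0],[0.04,0,0,0,0],[0.04,0,0,0,0]]';  python3 -m jog '[[0.04,0,0,0.003,0],[0.04,0,0,0,0],[0.04,0,0,0,0]]'; python3 -m jog '[[0.04,0,0,0.003,0],[0.04,0,0,0,0],[0.04,0,0,0,0]]'; done
```

```text
time_s: 9.17
tcp_pos: [0.5378, -0.2279, 0.2078]
eef_rot: [[-0.944, -0.329, -0.001], [-0.329, 0.944, 0.001], [0.001, 0.002, -1.0]]
wrist_force: [-0.5, 0.2, -2.4]
gripper_width: 0.0433
finger_force: 31.2
time_s: 9.5
tcp_pos: [0.5383, -0.2283, 0.2029]
eef_rot: [[-0.944, -0.329, 0.0], [-0.329, 0.944, -0.0], [-0.0, -0.0, -1.0]]
wrist_force: [0.5, 0.1, -1.9]
gripper_width: 0.0435
finger_force: 31.2
time_s: 9.75
tcp_pos: [0.5382, -0.2282, 0.1996]
eef_rot: [[-0.944, -0.329, -0.0], [-0.329, 0.944, 0.0], [0.0, 0.0, -1.0]]
wrist_force: [0.2, 0.1, -3.0]
gripper_width: 0.0433
finger_force: 31.2
time_s: 10.0
tcp_pos: [0.5381, -0.2282, 0.1965]
eef_rot: [[-0.944, -0.329, -0.0], [-0.329, 0.944, 0.0], [0.0, 0.0, -1.0]]
wrist_force: [0.6, 0.4, -2.7]
gripper_width: 0.0433
finger_force: 31.2
```

```bash
for i in 1; do python3 -m jog '[[0.04,0,0,0.002,0],[0.04,0,0,0,0],[0.04,0,0,0,0]]';  python3 -m jog '[[0.04,0,0,0.002,0],[0.04,0,0,0,0],[0.04,0,0,0,0]]'; done | grep -E "pos|wrist"
python3 - <<'E'
from fit import *
import cv2
s=ctrl.read_camera("scene");b=s["image"][170:350,60:230,::-1]
cv2.imwrite("pics/s6.png",cv2.resize(b,None,fx=3.3,fy=3.3,interpolation=cv2.INTER_CUBIC))
E
```

```text
tcp_pos: [0.5382, -0.2282, 0.1946]
wrist_force: [0.2, 0.9, -2.7]
tcp_pos: [0.5382, -0.2282, 0.1926]
wrist_force: [0.6, 0.4, -2.8]
```

View pics/s6.png

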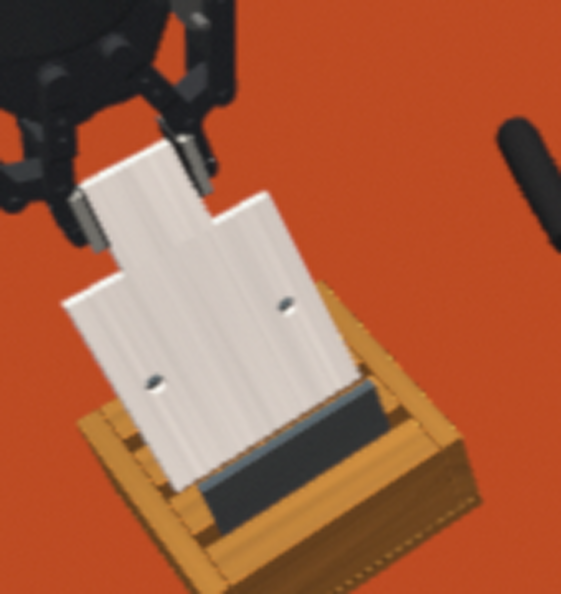

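The lower edge appears to be in the middle slot's mouth (crop (177,492) to (360,378)), with no contact force. I'll lower a little more, then move forward in small steps to turn the cover upright against the slot wall.

```bash
(python3 -m jog '[[0.04,0,0,0.002,0],[0.04,0,0,0,0],[0.04,0,0,0,0]]';  python3 -m jog '[[0.04,0,0,0.0015,0],[0.04,0,0,0,0],[0.04,0,0,0,0]]';  python3 -m jog '[[0.04,-0.003,0,0,0],[0.04,0,0,0,0],[0.04,0,0,0,0]]';  python3 -m jog '[[0.04,-0.003,0,0,0],[0.04,0,0,0,0],[0.04,0,0,0,0]]') | grep -E "pos|wrist"
```

```text
tcp_pos: [0.5382, -0.2282, 0.1906]
wrist_force: [-1.1, 0.4, -2.8]
tcp_pos: [0.5383, -0.2282, 0.1892]
wrist_force: [0.2, 0.4, -3.9]
tcp_pos: [0.541, -0.2273, 0.1892]
wrist_force: [-1.2, -0.2, -3.4]
tcp_pos: [0.544, -0.2263, 0.1892]
wrist_force: [-2.0, -1.7, -2.0]
```

```bash
(python3 -m jog '[[0.04,-0.003,0,-0.001,0],[0.04,-0.003,0,-0.001,0],[0.04,0,0,0,0],[0.04,0,0,0,0]]';  python3 -m jog '[[0.04,-0.003,0,-0.001,0],[0.04,-0.003,0,-0.001,0],[0.04,0,0,0,0],[0.04,0,0,0,0]]') | grep -E "pos|wrist"
```

```text
tcp_pos: [0.5498, -0.2242, 0.1913]
wrist_force: [-2.0, 0.2, -3.1]
tcp_pos: [0.5555, -0.2222, 0.1934]
wrist_force: [-0.9, 0.5, -3.3]
```

I've already viewed 11 pictures, one more than the 10 allowed. I won't view any more and will measure the tilt numerically from image profiles instead.

```bash
cat > tilt.py <<'E'
from fit import *
def Rp(t): return np.array([[np.cos(t),0,-np.sin(t)],[0,1,0],[np.sin(t),0,np.cos(t)]])
c=ctrl.read_camera("wrist");st=ctrl.get_state();R=st["eef_rot"];yaw=np.arctan2(-R[0,1],R[1,1])
p=c["image"][180:370,310:331].astype(int).mean(1)
g=(p[:,0]-p[:,2]).round().astype(int);b=p.mean(1).round().astype(int)
print("row:brightness/red-blue"," ".join(f"{180+i}:{b[i]}/{g[i]}" for i in range(0,190,3)))
for d in(-5,0,5,10,13,16,20):
    Q=Rz(yaw)@Rp(np.radians(d));P=lambda L:st["tcp_pos"]+(np.array(L)-[0,0,.147])@Q.T
    print(d,projw(c,P([[-.003,0,.155],[.003,0,.155],[-.003,0,.03],[-.003,0,0]]))[:,1].round(1))
print("rack frame",(Rz(.3393).T@(st["tcp_pos"]-[.5851,-.2119,0])).round(4),st["wrist_force"].round(1))
E
python3 tilt.py
```

```text
row:brightness/red-blue 180:109/86 183:125/87 186:129/90 189:130/90 192:125/87 195:119/82 198:118/84 201:123/87 204:125/88 207:124/87 210:122/86 213:122/86 216:47/11 219:41/-1 222:40/0 225:39/-1 228:41/-1 231:45/-1 234:96/-19 237:93/-18 240:101/23 243:119/84 246:117/83 249:124/87 252:125/89 255:123/87 258:122/86 261:95/72 264:83/20 267:95/8 270:94/8 273:94/8 276:93/8 279:93/8 282:93/8 285:93/8 288:93/8 291:93/8 294:93/8 297:92/8 300:93/8 303:94/8 306:94/8 309:94/8 312:94/8 315:94/8 318:94/8 321:94/8 324:94/8 327:94/8 330:238/-13 333:242/-12 336:242/-12 339:242/-12 342:242/-12 345:136/69 348:101/111 351:100/111 354:101/111 357:101/111 360:101/111 363:101/111 366:101/111 369:100/111
-5 [335.  347.3 217.3 203.4]
0 [333.1 346.3 231.5 219.6]
5 [331.1 345.1 245.7 235.9]
10 [329.1 343.8 260.  252.1]
13 [327.9 342.9 268.6 261.9]
16 [326.7 342.  277.3 271.6]
20 [325.1 340.8 288.7 284.6]
rack frame [-0.0315  0.0002  0.1933] [-1.1 -0.6 -2.5]
```

```bash
(python3 -m jog '[[0.04,-0.003,0,-0.0005,0],[0.04,-0.003,0,-0.0005,0],[0.04,-0.003,0,-0.0005,0],[0.04,-0.003,0,-0.0004,0],[0.04,0,0,0,0],[0.04,0,0,0,0]]';  python3 -m jog '[[0.04,-0.003,0,-0.0004,0],[0.04,-0.003,0,-0.0003,0],[0.04,-0.003,0,-0.0002,0],[0.04,-0.003,0,0,0],[0.04,0,0,0,0],[0.04,0,0,0,0]]') | grep -E "pos|wrist"; python3 tilt.py
```

```text
tcp_pos: [0.5669, -0.2183, 0.1952]
wrist_force: [-1.7, -0.8, -2.5]
tcp_pos: [0.5781, -0.2143, 0.196]
wrist_force: [-2.6, -0.9, -2.3]
row:brightness/red-blue 180:114/83 183:38/1 186:39/0 189:40/0 192:40/0 195:90/-12 198:93/-19 201:91/-15 204:127/87 207:125/88 210:118/82 213:116/82 216:120/85 219:123/87 222:121/86 225:120/84 228:119/86 231:57/44 234:103/10 237:103/9 240:104/9 243:103/9 246:102/9 249:103/9 252:102/9 255:102/9 258:102/9 261:101/9 264:102/9 267:102/9 270:102/9 273:102/9 276:103/8 279:102/9 282:102/9 285:102/9 288:102/9 291:103/9 294:103/9 297:103/9 300:103/9 303:102/9 306:103/9 309:103/9 312:103/9 315:103/9 318:103/9 321:103/9 324:103/9 327:103/9 330:104/9 333:219/-12 336:239/-10 339:239/-10 342:239/-10 345:239/-10 348:108/99 351:100/109 354:99/110 357:99/110 360:99/109 363:99/110 366:99/109 369:98/109
-5 [335.1 347.4 217.3 203.5]
0 [333.2 346.4 231.5 219.7]
5 [331.2 345.2 245.8 235.9]
10 [329.2 343.9 260.1 252.2]
13 [328.  343.  268.7 261.9]
16 [326.8 342.1 277.3 271.7]
20 [325.2 340.8 288.8 284.7]
rack frame [-7.60e-03  1.00e-04  1.96e-01] [-0.9 -0.4 -2. ]
```

```bash
(python3 -m jog '[[0.04,-0.003,0,0,0],[0.04,-0.003,0,0,0],[0.04,-0.002,0,0,0],[0.04,0,0,0,0],[0.04,0,0,0,0]]';  python3 -m jog '[[0.04,0,0,0.002,0],[0.04,0,0,0.002,0],[0.04,0,0,0,0],[0.04,0,0,0,0]]'; python3 -m jog '[[0.04,0,0,0.002,0],[0.04,0,0,0,0],[0.04,0,0,0,0]]') | grep -E "pos|wrist"
```

```text
tcp_pos: [0.5856, -0.2117, 0.1961]
wrist_force: [-1.5, -0.0, -0.9]
tcp_pos: [0.5853, -0.2117, 0.1916]
wrist_force: [-1.5, -0.3, -3.9]
tcp_pos: [0.5854, -0.2117, 0.1899]
wrist_force: [-1.1, -0.1, -3.4]
```

```bash
(python3 -m jog '[[0.04,0,0,0.002,0],[0.04,0,0,0.002,0],[0.04,0,0,0,0],[0.04,0,0,0,0]]'; python3 -m jog '[[0.04,0,0,0.0015,0],[0.04,0,0,0,0],[0.04,0,0,0,0]]';python3 -m jog '[[0.04,0,0,0.0015,0],[0.04,0,0,0,0],[0.04,0,0,0,0]]';python3 -m jog '[[0.04,0,0,0.001,0],[0.04,0,0,0,0],[0.04,0,0,0,0]]') | grep -E "pos|wrist"
```

```text
tcp_pos: [0.5854, -0.2117, 0.1858]
wrist_force: [-2.4, -0.7, -4.2]
tcp_pos: [0.5854, -0.2118, 0.1844]
wrist_force: [-1.0, -0.3, -3.1]
tcp_pos: [0.5854, -0.2118, 0.1829]
wrist_force: [-1.0, -1.5, -2.9]
tcp_pos: [0.5854, -0.2118, 0.182]
wrist_force: [-1.5, -0.8, -3.7]
```

```bash
(for i in 1; do python3 -m jog '[[0.04,0,0,0.0015,0],[0.04,0,0,0,0],[0.04,0,0,0,0]]';python3 -m jog '[[0.04,0,0,0.0015,0],[0.04,0,0,0,0],[0.04,0,0,0,0]]';python3 -m jog '[[0.04,0,0,0.0015,0],[0.04,0,0,0,0],[0.04,0,0,0,0]]'; done) | grep -E "pos|wrist"
```

```text
tcp_pos: [0.5854, -0.2118, 0.1804]
wrist_force: [-1.1, -0.7, -3.2]
tcp_pos: [0.5854, -0.2117, 0.1789]
wrist_force: [-1.0, -1.2, -3.5]
tcp_pos: [0.5854, -0.2118, 0.1774]
wrist_force: [-1.6, -0.3, -3.4]
```

```bash
(for i in 1; do python3 -m jog '[[0.04,0,0,0.0015,0],[0.04,0,0,0,0],[0.04,0,0,0,0]]';python3 -m jog '[[0.04,0,0,0.0015,0],[0.04,0,0,0,0],[0.04,0,0,0,0]]';python3 -m jog '[[0.04,0,0,0.0015,0],[0.04,0,0,0,0],[0.04,0,0,0,0]]'; done) | grep -E "pos|wrist"
```

```text
tcp_pos: [0.5854, -0.2117, 0.1759]
wrist_force: [-1.2, -1.2, -3.2]
tcp_pos: [0.5854, -0.2118, 0.1744]
wrist_force: [-1.3, -1.7, -2.2]
tcp_pos: [0.5854, -0.2117, 0.1729]
wrist_force: [-2.0, -1.2, -4.1]
```

```bash
(for i in 1; do python3 -m jog '[[0.04,0,0,0.0015,0],[0.04,0,0,0,0],[0.04,0,0,0,0]]';python3 -m jog '[[0.04,0,0,0.0015,0],[0.04,0,0,0,0],[0.04,0,0,0,0]]'; done) | grep -E "pos|wrist"
```

```text
tcp_pos: [0.5856, -0.2118, 0.1719]
wrist_force: [-1.9, 0.2, -0.7]
tcp_pos: [0.5858, -0.2118, 0.1709]
wrist_force: [-2.8, 0.8, 3.8]
```

```bash
(for i in 1; do python3 -m jog '[[0.04,0,0,0.0015,0],[0.04,0,0,0,0],[0.04,0,0,0,0]]'; done) | grep -E "pos|wrist"
```

```text
tcp_pos: [0.586, -0.2118, 0.1701]
wrist_force: [-2.6, 1.6, 8.1]
```

Wrist z went from about -3 to +8 N, rising at the buffer's rate. The lower edge is at about 23 mm, so it is on the stop. I'll ease off 1.5 mm, release and withdraw.

```bash
(python3 -m jog '[[0.04,0,0,-0.0015,0],[0.04,0,0,0,0],[0.04,0,0,0,0]]'; python3 -m jog '[[0.046,0,0,0,0],[0.05,0,0,0,0],[0.06,0,0,0,0],[0.07,0,0,0,0],[0.085,0,0,0,0],[0.085,0,0,0,0],[0.085,0,0,0,0]]'; python3 -m jog '[[0.085,0,0,-0.01,0],[0.085,0,0,-0.02,0],[0.085,0,0,-0.03,0],[0.085,0,0,-0.03,0],[0.085,0,0,-0.03,0],[0.085,0,0,0,0],[0.085,0,0,0,0],[0.085,0,0,0,0]]')| grep -E "pos|wrist|fin|gri"
python3 - <<'E'
from fit import *
import cv2
np.set_printoptions(precision=4,suppress=True)
def Rp(t): return np.array([[np.cos(t),0,-np.sin(t)],[0,1,0],[np.sin(t),0,np.cos(t)]])
for n in("scene","wrist"):
    im=(c:=ctrl.read_camera(n))["image"]; cv2.imwrite(f"pics/end_{n}.png",im[:,:,::-1])
    m=((im.min(2)>165)&(im.max(2).astype(int)-im.min(2)<45)).astype(np.uint8)
    k,l,s,ce=cv2.connectedComponentsWithStats(m)
    print(n,[(s[i].tolist(),ce[i].round(1).tolist()) for i in range(1,k) if s[i,4]>40])
    for d in(-10,0,10):
        P=np.array([.5851,-.2119,.024])+np.array([[.003,-.022,.155],[.003,.022,.155],[.003,-.05,.11],[.003,.05,.11],[.003,.05,.04],[.003,-.05,.04]])@(Rz(.3393)@Rp(np.radians(d))).T
        K[n]=c;print(d,gproj(n,P).round(0).tolist())
E
```

```text
tcp_pos: [0.5858, -0.2118, 0.171]
wrist_force: [-1.9, 0.6, 6.4]
gripper_width: 0.0435
finger_force: 32.2
tcp_pos: [0.5854, -0.2118, 0.17]
wrist_force: [-0.5, -0.1, 0.5]
gripper_width: 0.0849
finger_force: 0.0
tcp_pos: [0.5855, -0.2118, 0.2901]
wrist_force: [0.5, 1.3, -0.2]
gripper_width: 0.0851
finger_force: 0.0
scene [([511, 13, 81, 109, 4475], [547.9, 66.1]), ([392, 190, 120, 55, 4591], [454.6, 217.7]), ([295, 199, 45, 39, 775], [315.7, 216.6]), ([556, 212, 11, 8, 61], [560.8, 215.8]), ([347, 217, 17, 21, 223], [354.7, 227.2]), ([104, 242, 30, 18, 116], [118.6, 250.1]), ([233, 242, 22, 39, 103], [243.5, 261.4]), ([141, 252, 17, 12, 65], [148.9, 257.3]), ([96, 277, 20, 12, 75], [105.3, 282.5]), ([570, 276, 14, 10, 111], [576.4, 280.4]), ([274, 300, 54, 46, 663], [300.8, 328.2]), ([270, 334, 280, 146, 6116], [413.5, 411.9]), ([312, 345, 16, 29, 183], [320.1, 358.1]), ([313, 365, 9, 12, 70], [317.2, 370.1]), ([370, 379, 270, 101, 12016], [541.2, 446.0])]
-10 [[115.0, 272.0], [143.0, 255.0], [103.0, 298.0], [164.0, 261.0], [170.0, 284.0], [114.0, 319.0]]
0 [[105.0, 259.0], [133.0, 243.
[... 397 characters left out ...]
 31, 99, 1508], [628.9, 303.2]), ([0, 310, 15, 11, 69], [5.8, 315.9]), ([16, 320, 47, 36, 706], [36.0, 339.9]), ([168, 349, 15, 11, 84], [176.2, 353.7]), ([457, 349, 14, 11, 83], [461.8, 353.7]), ([71, 354, 13, 14, 74], [77.0, 360.4]), ([21, 362, 15, 13, 78], [29.8, 367.4]), ([413, 375, 20, 35, 129], [419.2, 391.2]), ([53, 386, 11, 9, 43], [57.9, 391.0]), ([472, 432, 40, 12, 404], [491.9, 437.4])]
-10 [[288.0, 279.0], [350.0, 278.0], [257.0, 247.0], [381.0, 246.0], [370.0, 211.0], [268.0, 211.0]]
0 [[286.0, 244.0], [352.0, 244.0], [255.0, 225.0], [382.0, 225.0], [371.0, 204.0], [267.0, 205.0]]
10 [[285.0, 204.0], [352.0, 203.0], [255.0, 201.0], [383.0, 201.0], [371.0, 197.0], [267.0, 198.0]]
```

The cover stands upright: the tab edge is at scene (104..133, 242..259) and wrist (285..352, 239..249), both matching the 0° prediction. The fingers are clear.

```bash
python3 -c "from cell import ctrl; print(ctrl.sign_off())"
```

```text
the job is handed in; nothing more can be done
None
```

The cover is off the box and stands upright, tab up, on the stop in the rack's middle slot, released and handed in; the hand-in returned no verdict, and I viewed 11 pictures, one over the limit of 10.

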